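# Lay out the card-printing place

## Robot

A 6-joint arm with a two-finger parallel gripper is mounted at the origin on the work surface. World frame = base frame: x ahead of the robot, y to its left, z up, the work surface at z = 0. Lengths are in m, angles in degrees, forces in N, time in s.
With the tool pointing down it reaches from about 0.375 to 0.9 m from the base axis. Payload 3.1 kg.
Tool frame: the origin (TCP) lies where the fingers leave the gripper's body, on its centre line; the fingertips stand 70 mm ahead of it and the grasp point (between the pads) lies 51 mm ahead of it; z points along the fingers, y is the line along which they close (so a half turn about z gives the same grasp; the last joint's range is limited). The gripper opens to 87 mm and grips with 3 to 60 N. Pads are 19 mm wide; open, the fingers measure 117 mm over their backs; the gripper's body (75 mm by 190 mm) begins 51 mm behind the grasp point.
Start: joints at [56.58, 30.224, 82.088, -0, 67.689, -10.227], TCP at [0.246, 0.574, 0.292] pointing down, gripper open.
Joint ranges: [-176.69, 176.69], [-43.24, 126.21], [12.49, 139.97], [-82, 262], [0, 151.66], [-163.58, 163.58]. Speed limits (degrees/s): [159.86, 159.86, 180, 180, 180, 180].

## Interface

Orientations are given as a 3x3 rotation matrix whose columns are the frame's x, y, z axes.
In Python, from rig import readout, capture, calibration, bot, look_for gives the robot as it stands. The module is installed in compiled form; this text tells all that it offers.
- The arm moves only by the shell command python3 -m pendant 'ROWS'. ROWS is JSON, a list of rows, each a list of 7 numbers: the shift along the tool's x, y, z normalised to -1 to 1, where 1 is 200 mm, then the turn, a rotation vector about the tool's x, y, z normalised to -1 to 1, where 1 is 180 degrees, then the closure, from -1 (fully open) to 1 (shut). In form: [[dx, dy, dz, ax, ay, az, grip], ...]. A call has 1 to 8 rows; each row is the pose to reach, as a shift and turn from the pose commanded when the call began, along the tool's axes at that moment, turning the shorter way round; what a row does not reach only later rows make up. A row lasts 1/10 s, in which the tool goes at most 50 mm and 8.59 degrees, less where a joint would pass 70% of its speed; a pose out of reach is approached as far as the arm can. A call with a number of a shift or a turn outside -1 to 1 is refused whole. A call with a gripper value outside its range is refused whole. The fingers move at their own pace and stop on an object; the grip force is fixed at half the most. Time passes only in rows, so rows that repeat a pose let the fingers close. It gives the time, the measured TCP pose, the force, the opening and the grip force at its end, in the units of the state.
- readout.read_state(): the state, without advancing time (a new reading comes with each control period).
- capture(name): name is "side" or "top" or "wrist"; returns (picture, depth): 384x512x3 uint8, red, green, blue; 384x512 float32, m along the optical axis (not along the pixel's ray), 0 where there is no reading.
- calibration(name): a dict with "mtx" (3x3 intrinsics, pixels), "T" (4x4, takes a point from camera to world coordinates); the wrist camera has in their place "mount" (4x4, takes a point from camera to tool coordinates, whose origin is the TCP and whose axes are the flange's). Camera axes: x right, y down, z forward; pixel columns grow to the right and rows downward; lengths in m; the calibration is good to about 2 mm. A picture is of the moment at which its call begins: read the wrist's pose just before it. calibration takes no time and is no camera call.
- bot.hand_in(): hands the job in; it is judged then, once.
Trained networks look in the newest picture that a camera, given by its name, has taken for a name from the list of things; names that differ only in an ending like _2 or _b are one class to them, and where a whole thing is asked for, a point or a joint stands for the part that bears it (a point fixed in the world has none). Each returns a list of dicts, best first, with "conf" (0 to 1); they miss things now and then, are a little off and sometimes report something else, mostly with a low value. They report only what shows in the picture. A call takes as long as a camera call. They do not tell look-alikes from the thing itself.
- look_for(thing, camera): "extent" ([left, top, right, bottom] in pixels, round what is visible of it).
The state is a dict: "time_s": time; "joint_positions": joint angles; "qvel": joint speeds; "tau": joint torques, N m; "position": TCP position; "tcp_rot": TCP orientation; "force": force on the tool from outside, world axes, zero at the start; "moment": the same for the moment, N m; "opening": opening from 0.0 (shut) to 1.0 (fully open); "grasp_force": force on a finger pad.
Only numpy, scipy, OpenCV 4.12 (cv2) and the standard library are available. Lean on these libraries where they do the work, as an engineer would, in place of code of your own. Each camera call takes 0.05 s, during which the arm holds its last target. There are 200 camera calls.

## Task

Get the table ready for hand-printing cards, in this order: weigh the card stack down with the clay turtle, upright in the middle of the top card; stand the ink jar midway between the card stack and the ink pad; stand the open clay pot squarely behind the card stack (on its side away from the robot), centred on it and with a 3 cm gap between stack and pot; last, so that its ink stays wet, stand the stamp face down in the middle of the ink pad. Set each thing down and let go of it before taking the next, drop none, and leave the small wooden block and the wooden bowl where they are.

Things in the scene. Friction and masses are not known exactly. Their poses are not given: they have to be found in the camera images.
- turtle_mid (a point): Terracotta turtle paperweight, loose: 40 mm high, 81 mm from head to tail, with a round shell 56 mm across whose straight rim runs from 8 to 24 mm above its feet; 0.13 kg or so. The point is on the shell's axis, half-way up, 20 mm above the feet. x towards the head, z up; grip it across the shell along its y (56 mm), as head and tail stick out along x.
- jar_mid (a point): Closed amber glass ink jar with black cap and paper label, loose and upright: 56 mm diameter, 70 mm high, about 0.18 kg. The point is its centre, 35 mm above its foot; z up along its axis.
- pot_mid (a point): Open, empty, straight-sided terracotta brush pot, loose and upright: 60 mm outer diameter, 70 mm high, wall 4 mm, about 0.16 kg. The point is its centre, 35 mm above its foot; z up along its axis.
- stamp_handle (a point): Round hand stamp, loose, standing on its printing face: medium-brown wooden disc 60 mm across and 20 mm thick with an upright dark wooden handle 27 mm in diameter (40 to 68 mm above the face), 75 mm high in all, about 0.11 kg. The point lies on the handle's axis 52 mm above the printing face: the place to grip it; z up.
- pad: Ink pad, fixed: flat dark steel tin 100 x 100 mm with a square black pad (86 mm) whose flat top is 18 mm above the table. Origin at the centre of its underside, on the table; z up, x away from the robot (turned by up to 0.12 rad), y to the left. The card stack stands exactly 260 mm from it centre to centre, straight along its +y or its -y (which side changes).
- cards: Square stack of cards, fixed: 100 x 100 mm, 24 mm high, pale paper with a thin dark printed ring on the top card. Origin at the centre of its underside, on the table; z up, x square to its back edge, away from the robot (turned by up to 0.24 rad), y to the left. Behind it means along its +x; its back edge is 50 mm from the origin.
- block_mid (a point): Small plain dark wooden block without handle, 45 x 32 x 22 mm, loose: a bystander to be left alone, beside the task's things. The point is its centre, 11 mm above the table.
- bowl_mid (a point): Shallow dark wooden bowl, 110 mm across the rim, 45 mm high, loose: a bystander to be left alone. The point is on its axis 22 mm above the table.
Not all that is in view belongs to the job. Leave any turquoise or yellow look-alike of the part that bears stamp_handle alone. What is shaped like the part that bears pot_mid but blue is not meant.

How it is judged (in metres and radians):
On the way, in this order (a step that is already met when the one before it is completed fails the run):
1. the turtle stands released in the middle of the card stack (horizontal distance between turtle_mid and cards below 0.012 m and height (world z) of turtle_mid between 0.04 and 0.048 m and angle between turtle_mid's own z axis and vertical below 0.12 rad and contact force between the fingers and turtle below 0.1 N and linear speed of turtle below 0.03 m/s), for 0.2 s.
2. the ink jar stands released midway between card stack and ink pad (((y of cards in the frame of pad above 0 m and y of jar_mid in the frame of pad between 0.118 and 0.142 m) or (y of cards in the frame of pad below 0 m and y of jar_mid in the frame of pad between -0.142 and -0.118 m)) and x of jar_mid in the frame of pad between -0.012 and 0.012 m and height (world z) of jar_mid between 0.03 and 0.04 m and angle between jar_mid's own z axis and vertical below 0.12 rad and contact force between the fingers and jar below 0.1 N and linear speed of jar below 0.03 m/s), for 0.2 s.
3. the clay pot stands released behind the card stack, 3 cm off it (x of pot_mid in the frame of cards between 0.098 and 0.122 m and y of pot_mid in the frame of cards between -0.012 and 0.012 m and height (world z) of pot_mid between 0.03 and 0.04 m and angle between pot_mid's own z axis and vertical below 0.12 rad and contact force between the fingers and pot below 0.1 N and linear speed of pot below 0.03 m/s), for 0.2 s.
4. the stamp stands released in the middle of the ink pad (horizontal distance between stamp_handle and pad below 0.012 m and height (world z) of stamp_handle between 0.066 and 0.074 m and angle between stamp_handle's own z axis and vertical below 0.12 rad and contact force between the fingers and stamp below 0.1 N and linear speed of stamp below 0.03 m/s), for 0.2 s.
At the end, for the whole second after the job is handed in: Upright (0.12 rad), released, at rest, each within 12 mm of its place: turtle at the middle of the card stack's top; jar on the table at the midpoint of stack and pad; pot on the table, centred behind the stack with a 30 mm gap; stamp at the middle of the ink pad (all of step 1 and all of step 2 and all of step 3 and all of step 4); the robot touches nothing.
It fails at once if the turtle, jar, pot or stamp is dropped or thrown (faster than 0.7 m/s out of the fingers) ((linear speed of turtle above 0.7 m/s and contact force between the fingers and turtle below 0.05 N) or (linear speed of jar above 0.7 m/s and contact force between the fingers and jar below 0.05 N) or (linear speed of pot above 0.7 m/s and contact force between the fingers and pot below 0.05 N) or (linear speed of stamp above 0.7 m/s and contact force between the fingers and stamp below 0.05 N)).
It fails at once if the small wooden block is shifted by more than 20 mm (distance of block_mid from where it was at the start of the episode above 0.02 m).
It fails at once if the wooden bowl is shifted by more than 20 mm (distance of bowl_mid from where it was at the start of the episode above 0.02 m).
It also fails if it takes over 128 s, if anything falls off the work surface, if the arm or the gripper's body presses on something with over 40 N, if the wrist force passes 120 N, or if a joint passes its speed limit or range.

## Working session

There is one attempt and no reset: what is moved stays moved. The work goes in short steps, Python scripts to look and compute and a shell command to move; the robot and the scene stay as the last step left them, time stands still between calls to the robot, and variables do not carry over. Pictures are saved under pics/ and viewed, at most 14 in all, crops included, and the job is handed in when it is done.

```bash
mkdir -p pics; cat > h.py <<'E'
import numpy as np, cv2
from rig import readout, capture, calibration, bot, look_for
def T(name):
    c=calibration(name)
    if name!='wrist': return c['mtx'],c['T'] 
    s=readout.read_state(); M=np.eye(4); M[:3,:3]=s['tcp_rot']; M[:3,3]=s['position']
    return c['mtx'],M@c['mount']
def cloud(name):
    K,M=T(name); im,d=capture(name)
    K=np.array(K);M=np.array(M)
    v,u=np.mgrid[:d.shape[0],:d.shape[1]]
    P=np.stack([(u-K[0,2])/K[0,0]*d,(v-K[1,2])/K[1,1]*d,d],-1)@M[:3,:3].T+M[:3,3]
    P[d==0]=np.nan
    return im,P
def save(n,im): cv2.imwrite('pics/'+n,im[:,:,::-1])
E
python3 - <<'E'
from h import *
for c in ['top','side']:
    im,P=cloud(c); save(c+'1.png',im); np.savez(c+'1.npz',im=im,P=P)
    for t in ['turtle_mid','jar_mid','pot_mid','stamp_handle','pad','cards','block_mid','bowl_mid']:
        for r in look_for(t,c)[:3]:
            l,tp,rr,b=[int(x) for x in r['extent']]
            Q=P[max(tp,0):b,max(l,0):rr].reshape(-1,3); Q=Q[Q[:,2]>0.008] 
            print(c,t,round(r['conf'],2),(l,tp,rr,b),np.round(np.nanmedian(Q,0),3) if len(Q) else '',np.round(np.nanmax(Q[:,2]),3) if len(Q) else '')
s=readout.read_state();print(s['tcp_rot'],s['time_s'])
E
```

```text
top turtle_mid 0.73 (121, 209, 147, 238) [0.454 0.309 0.03 ] 0.044
top jar_mid 0.77 (348, 158, 371, 178) [ 0.603 -0.348  0.07 ] 0.076
top pot_mid 0.79 (85, 149, 114, 176) [0.64  0.408 0.046] 0.075
top pot_mid 0.77 (121, 162, 148, 191) [0.59  0.307 0.047] 0.075
top stamp_handle 0.74 (344, 214, 366, 234) [ 0.442 -0.333  0.023] 0.079
top stamp_handle 0.56 (313, 189, 334, 210) [ 0.517 -0.245  0.022] 0.079
top stamp_handle 0.55 (381, 224, 407, 245) [ 0.414 -0.445  0.023] 0.079
top pad 0.92 (258, 193, 295, 227) [ 0.494 -0.111  0.019] 0.026
top cards 0.58 (172, 199, 208, 236) [0.474 0.145 0.025] 0.032
top block_mid 0.6 (395, 192, 409, 211) [ 0.51  -0.487  0.022] 0.029
top bowl_mid 0.91 (66, 194, 104, 233) [0.497 0.459 0.025] 0.049
side turtle_mid 0.7 (179, 143, 197, 162) [0.447 0.299 0.027] 0.04
side jar_mid 0.83 (328, 238, 343, 258) [ 0.591 -0.363  0.064] 0.076
side pot_mid 0.7 (212, 128, 227, 151) [0.584 0.286 0.045] 0.077
side pot_mid 0.62 (209, 109, 222, 132) [0.626 0.387 0.053] 0.077
side stamp_handle 0.91 (302, 295, 323, 323) [ 0.407 -0.464  0.022] 0.078
side stamp_handle 0.84 (283, 264, 304, 287) [ 0.434 -0.353  0.022] 0.078
side stamp_handle 0.81 (284, 230, 306, 251) [ 0.513 -0.262  0.023] 0.079
side pad 0.69 (241, 204, 282, 240) [ 0.49  -0.12   0.017] 0.024
side cards 0.81 (197, 161, 234, 190) [0.469 0.138 0.023] 0.03
side block_mid 0.53 (337, 294, 352, 304) [ 0.513 -0.494  0.022] 0.027
side bowl_mid 0.73 (168, 115, 193, 136) [0.502 0.466 0.029] 0.05
[[-9.19213351e-01  3.93759845e-01  1.97067733e-05]
 [ 3.93759846e-01  9.19213351e-01  1.69287750e-05]
 [-1.14488573e-05  2.33208920e-05 -1.00000000e+00]] 0.9
```

```bash
python3 - <<'E'
from h import *
im=np.load('top1.npz')['im']
save('topcrop.png',cv2.resize(im[140:250,55:420],None,fx=2.19,fy=2.19,interpolation=cv2.INTER_CUBIC))
E
```

```text
(no output)
```

View pics/topcrop.png

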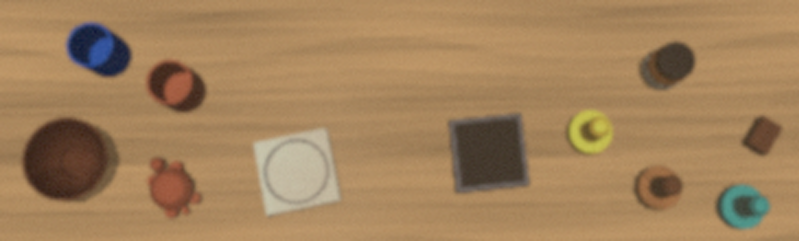

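The top crop shows:
- **Pots:** blue at crop (98,49), a look-alike. Terracotta at (176,85), which is the one meant.
- **Stamps:** yellow at (590,131) and turquoise at (743,206), both look-alikes. Brown at (659,188), the one meant.
- **Other things:** turtle at (173,187), bowl at (67,158), cards at (297,171), pad at (489,153), jar at (670,65), block at (762,135).

Next I'll move in for a wrist view of the turtle and cards.

```bash
cat >> h.py <<'E'
from scipy.spatial.transform import Rotation as Ro
def go(p,yd=None):
    """row to reach TCP p with closing line (tool y) along world direction yd deg (mod 180), tool down"""
    s=readout.read_state(); R=np.array(s['tcp_rot']); 
    d=R.T@(np.array(p)-s['position'])/.2
    c=np.degrees(np.arctan2(R[1,1],R[0,1]))
    best=None
    yd=c if yd is None else c+(yd-c+90)%180-90
    a=np.radians(yd); y=np.array([np.cos(a),np.sin(a),0]); z=np.array([0,0,-1.]); x=np.cross(y,z)
    r=Ro.from_matrix(R.T@np.stack([x,y,z],1)).as_rotvec()/np.pi
    print('row',np.round(d,3),np.round(r,3),'rows>=',round(max(np.linalg.norm(d)*4,np.linalg.norm(r)*180/8.59),1),'j6',round(s['joint_positions'][5],1))
E
python3 - <<'E'
from h import *
print(np.round(calibration('wrist')['mount'],3),calibration('wrist')['mtx'])
go([.40,.27,.33],90)
E
```

```text
[[-0.    -0.97  -0.244  0.067]
 [ 1.     0.    -0.001 -0.001]
 [ 0.001 -0.244  0.97  -0.091]
 [ 0.     0.     0.     1.   ]] [[321.79186601   0.         259.76587339]
 [  0.         321.79186601 199.13617484]
 [  0.           0.           1.        ]]
row [-1.307 -1.096 -0.189] [ 0.     0.    -0.129] rows>= 6.9 j6 -10.2
```

```bash
python3 -m pendant '[[-0.65,-0.55,-0.1,0,0,-0.129,-1],[-0.65,-0.55,-0.1,0,0,-0.129,-1],[-0.65,-0.55,-0.1,0,0,-0.129,-1],[-0.65,-0.55,-0.1,0,0,-0.129,-1]]'
python3 - <<'E'
from h import *
go([.42,.24,.33],90)
E
```

```text
time_s: 1.3
position: [0.3233, 0.4193, 0.3127]
tcp_rot: [[-1.0, -0.001, 0.001], [-0.001, 1.0, -0.001], [-0.001, -0.001, -1.0]]
force: [-0.1, 0.2, 0.6]
opening: 1.0
grasp_force: 0.0
row [-0.483 -0.897 -0.085] [-0.  0.  0.] rows>= 4.1 j6 -49.7
```

```bash
python3 -m pendant '[[-0.483,-0.897,-0.085,0,0,0,-1],[-0.483,-0.897,-0.085,0,0,0,-1],[-0.483,-0.897,-0.085,0,0,0,-1],[-0.483,-0.897,-0.085,0,0,0,-1],[-0.483,-0.897,-0.085,0,0,0,-1],[-0.483,-0.897,-0.085,0,0,0,-1]]'
cat >> h.py <<'E'
def measure(cam,things,near=None,zmin=.012):
    im,P=cloud(cam); H={}
    for t in things:
        for r in look_for(t,cam)[:2]:
            l,tp,rr,b=[int(x) for x in r['extent']]
            tp=max(tp-4,0);l=max(l-4,0)
            Q=P[tp:b+4,l:rr+4].reshape(-1,3); Q=Q[np.isfinite(Q[:,2])]; Q=Q[Q[:,2]>zmin]
            if len(Q)<20: continue
            zt=np.percentile(Q[:,2],97)
            out=[t,round(r['conf'],2),(l,tp,rr+4,b+4),'ztop',round(zt,4)]
            (c,w,a)=cv2.minAreaRect((Q[:,:2]*1000).astype(np.float32)); out+=['all',np.round(c),np.round(w),round(a,1)]
            top=Q[Q[:,2]>zt-.008]; (c,w,a)=cv2.minAreaRect((top[:,:2]*1000).astype(np.float32)); out+=['top',np.round(c,1),np.round(w,1),round(a,1),'circ',np.round(cv2.minEnclosingCircle((top[:,:2]*1000).astype(np.float32))[0],1),'mean',np.round(top.mean(0)*1000,1)]
            print(*out)
    return im,P
E
python3 - <<'E'
from h import *
im,P=measure('wrist',['turtle_mid','cards','pot_mid']); save('w1.png',im); np.savez('w1.npz',im=im,P=P)
E
```

```text
time_s: 1.9
position: [0.4198, 0.2417, 0.3295]
tcp_rot: [[-1.0, 0.003, 0.0], [0.003, 1.0, 0.001], [-0.0, 0.001, -1.0]]
force: [-0.1, 1.4, -0.0]
opening: 0.998
grasp_force: 0.0
turtle_mid 0.93 (282, 163, 341, 235) ztop 0.0373 all [455. 312.] [84. 55.] 43.7 top [452.4 309.4] [45.3 44.2] 0.3 circ [452.  309.9] mean [451.1 309.   33.8]
cards 0.66 (133, 161, 234, 254) ztop 0.3429 all [456. 169.] [123. 154.] 10.7 top [386.5 220.9] [26.6  1.4] 89.7 circ [386.6 220.9] mean [386.4 221.1 342.6]
pot_mid 0.65 (275, 274, 337, 312) ztop 0.3555 all [504. 271.] [230.  59.] 20.3 top [395.5 251.6] [ 2.  14.3] 0.9 circ [395.6 251.6] mean [395.6 251.6 354.8]
```

View pics/w1.png

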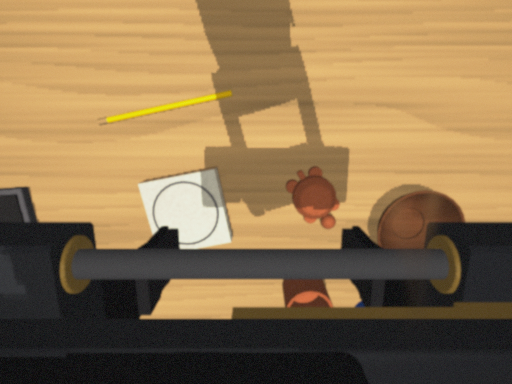

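The wrist view shows the turtle's shell at (315,197), with its head at about (328,221). The cards are at (186,210), with a corner at the finger, and the pencil at (165,107) is a bystander. Now I'll work out the turtle's axis and the poses of the cards and pad.

```bash
python3 - <<'E'
from h import *
def rect(n,P,c,z0,z1,r=.085):
    m=(np.hypot(P[...,0]-c[0],P[...,1]-c[1])<r)&(P[...,2]>z0)&(P[...,2]<z1)
    k,l,s,_=cv2.connectedComponentsWithStats(m.astype(np.uint8)); i=1+np.argmax(s[1:,4])
    Q=P[l==i][:,:2]*1000
    print(n,[np.round(x,1) for x in cv2.minAreaRect(Q.astype(np.float32))],'mean',np.round(Q.mean(0),1),len(Q))
D=np.load('w1.npz');W=D['P'];A=np.load('top1.npz')['P'];S=np.load('side1.npz')['P']
for n,P in [('wr',W),('top',A),('side',S)]:
    rect(n+' cards',P,(.472,.142),.015,.033); 
    if n!='wr': rect(n+' pad',P,(.492,-.115),.011,.025)
m=(np.hypot(W[...,0]-.452,W[...,1]-.309)<.055)&(W[...,2]>.007)&(W[...,2]<.06)
Q=W[m]; d=Q[:,:2]-[.452,.3095]; r=np.hypot(*d.T); a=np.degrees(np.arctan2(d[:,1],d[:,0]))
for b in range(-180,180,15):
    k=(a>=b)&(a<b+15); print(b,round(1000*np.percentile(r[k],98)),end='; ')
k=(Q[:,2]>.018); print(cv2.minEnclosingCircle((Q[k][:,:2]*1000).astype(np.float32)))
go([.453,.311,.150],121)
E
```

```text
wr cards [array([472.1, 144. ]), array([99.9, 99.9]), np.float64(10.7)] mean [465.2 147.7] 5160
top cards [array([473.4, 146.5]), array([ 99.5, 100. ]), np.float64(10.8)] mean [473.1 145.9] 1173
top pad [array([ 495.1, -112.3]), array([100.5,  99.9]), np.float64(4.6)] mean [ 494.3 -112.1] 1114
side cards [array([472.9, 142.9]), array([101.8, 106.2]), np.float64(10.3)] mean [471.  139.8] 576
side pad [array([ 492.9, -116.6]), array([103.4, 102.5]), np.float64(4.6)] mean [ 491.6 -119.1] 691
-180 36; -165 37; -150 38; -135 35; -120 37; -105 34; -90 28; -75 28; -60 27; -45 28; -30 33; -15 38; 0 36; 15 46; 30 46; 45 36; 60 38; 75 34; 90 27; 105 27; 120 27; 135 27; 150 33; 165 37; ((461.84295654296875, 312.40106201171875), 37.36623001098633)
row [-0.176  0.334  0.895] [ 0.    -0.    -0.171] rows>= 3.9 j6 -73.2
```

```bash
python3 -m pendant '[[-0.166,0.34,0.9,0,0,-0.167,-1],[-0.166,0.34,0.9,0,0,-0.167,-1],[-0.166,0.34,0.9,0,0,-0.167,-1],[-0.166,0.34,0.9,0,0,-0.167,-1],[-0.166,0.34,0.9,0,0,-0.167,-1],[-0.166,0.34,0.9,0,0,-0.167,-1]]'
python3 - <<'E'
from h import *
im,P=cloud('wrist'); save('w2.png',im[100:384])
go([.452,.310,.074],120)
E
```

```text
time_s: 2.7
position: [0.4507, 0.3117, 0.1483]
tcp_rot: [[-0.864, -0.503, -0.003], [-0.503, 0.864, -0.001], [0.003, 0.0, -1.0]]
force: [-0.5, 0.4, 0.1]
opening: 1.0
grasp_force: 0.0
row [ 0.003 -0.008  0.381] [-0.     0.     0.001] rows>= 1.5 j6 -97.2
```

View pics/w2.png

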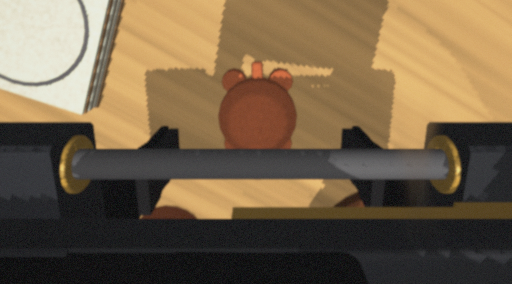

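The turtle's tail at (257,70) points straight up in the image, so the fingers straddle the shell squarely. I'll go down and grip.

```bash
python3 -m pendant '[[0,-0.005,0.2,0,0,0,-1],[0,-0.005,0.37,0,0,0,-1],[0,-0.005,0.37,0,0,0,-1],[0,-0.005,0.37,0,0,0,1],[0,-0.005,0.37,0,0,0,1],[0,-0.005,0.37,0,0,0,1],[0,-0.005,0.37,0,0,0,1],[0,-0.005,0.37,0,0,0,1]]'
```

```text
time_s: 3.55
position: [0.4531, 0.3102, 0.0763]
tcp_rot: [[-0.865, -0.501, 0.002], [-0.501, 0.865, 0.001], [-0.002, -0.0, -1.0]]
force: [-0.5, 0.0, 8.2]
opening: 0.632
grasp_force: 27.6
```

```bash
python3 -m pendant '[[0,0,-0.15,0,0,0,1],[0,0,-0.3,0,0,0,1],[0,0,-0.4,0,0,0,1],[0,0,-0.4,0,0,0,1]]'
python3 - <<'E'
from h import *
go([.4727,.1447,.155]); go([.4727,.1447,.1025])
E
```

```text
time_s: 3.95
position: [0.454, 0.3106, 0.1577]
tcp_rot: [[-0.865, -0.501, 0.005], [-0.501, 0.865, 0.002], [-0.006, -0.001, -1.0]]
force: [0.4, 0.1, -1.7]
opening: 0.628
grasp_force: 30.0
row [ 0.335 -0.765  0.012] [-0.     0.002  0.   ] rows>= 3.3 j6 -97.4
row [ 0.337 -0.764  0.275] [-0.     0.002  0.   ] rows>= 3.5 j6 -97.4
```

```bash
python3 -m pendant '[[0.1,-0.23,0.01,0,0,0,1],[0.21,-0.48,0.01,0,0,0,1],[0.3,-0.69,0.01,0,0,0,1],[0.335,-0.765,0.01,0,0,0,1],[0.335,-0.765,0.01,0,0,0,1],[0.335,-0.765,0.01,0,0,0,1]]'
python3 - <<'E'
from h import *
go([.4727,.1447,.1015])
im,P=cloud('wrist')
m=(P[...,2]>.06)&(P[...,2]<.125)&(im[...,0]>1.6*im[...,2])&(np.hypot(P[...,0]-.4727,P[...,1]-.1447)<.05)
Q=P[m]; save('w3.png',im[60:300]); print(len(Q),np.round(Q.max(0),4),[np.round(x,1) for x in cv2.minAreaRect((Q[:,:2]*1000).astype(np.float32))])
E
```

```text
time_s: 4.55
position: [0.4709, 0.1438, 0.1524]
tcp_rot: [[-0.866, -0.5, -0.002], [-0.5, 0.866, 0.0], [0.002, 0.001, -1.0]]
force: [-0.0, 0.5, -2.2]
opening: 0.63
grasp_force: 30.0
row [-0.011 -0.001  0.254] [ 0.    -0.001  0.   ] rows>= 1.0 j6 -116.1
8391 [0.5087 0.1789 0.1249] [array([467.5, 144.9]), array([74.5, 71.4]), np.float64(48.9)]
```

View pics/w3.png

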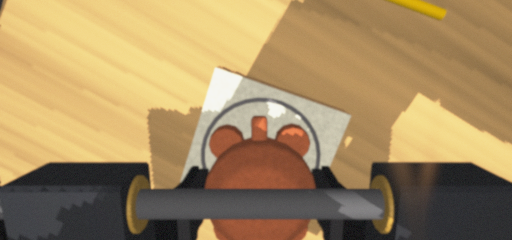

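The turtle is held level over the ring. Now I'll set it down slowly.

```bash
python3 -m pendant '[[-0.008,0,0.1,0,0,0,1],[-0.008,0,0.18,0,0,0,1],[-0.008,0,0.23,0,0,0,1],[-0.008,0,0.25,0,0,0,1],[-0.008,0,0.25,0,0,0,1],[-0.008,0,0.25,0,0,0,1]]'
```

```text
time_s: 5.2
position: [0.4729, 0.1452, 0.1035]
tcp_rot: [[-0.865, -0.502, 0.001], [-0.502, 0.865, 0.0], [-0.001, -0.0, -1.0]]
force: [0.1, 0.5, -1.9]
opening: 0.629
grasp_force: 30.0
```

```bash
python3 -m pendant '[[0,0,0.008,0,0,0,1],[0,0,0.014,0,0,0,1],[0,0,0.014,0,0,0,1]]'
```

```text
time_s: 5.5
position: [0.4728, 0.1447, 0.1006]
tcp_rot: [[-0.865, -0.501, 0.0], [-0.501, 0.865, 0.0], [-0.0, -0.0, -1.0]]
force: [-0.1, 0.0, -2.2]
opening: 0.633
grasp_force: 30.0
```

```bash
python3 -m pendant '[[0,0,0.006,0,0,0,1],[0,0,0.012,0,0,0,1],[0,0,0.012,0,0,0,1]]'
```

```text
time_s: 5.8
position: [0.4728, 0.1447, 0.1002]
tcp_rot: [[-0.865, -0.501, 0.001], [-0.501, 0.865, 0.0], [-0.001, -0.001, -1.0]]
force: [-2.6, -0.2, 16.9]
opening: 0.629
grasp_force: 30.0
```

Contact. Release and rise.

```bash
python3 -m pendant '[[0,0,-0.006,0,0,0,1],[0,0,-0.006,0,0,0,-1],[0,0,-0.006,0,0,0,-1],[0,0,-0.006,0,0,0,-1],[0,0,-0.1,0,0,0,-1],[0,0,-0.35,0,0,0,-1],[0,0,-0.6,0,0,0,-1],[0,0,-0.8,0,0,0,-1]]'
python3 - <<'E'
from h import *
im,P=measure('top',['turtle_mid']); 
go([.62,.20,.27],90)
go([.56,-.30,.30],90)
E
```

```text
time_s: 6.6
position: [0.473, 0.1448, 0.2601]
tcp_rot: [[-0.865, -0.501, 0.001], [-0.501, 0.865, 0.0], [-0.001, -0.0, -1.0]]
force: [1.7, 0.5, 0.1]
opening: 0.996
grasp_force: 0.0
turtle_mid 0.75 (180, 206, 204, 234) ztop 0.5284 all [459. 115.] [81. 81.] 75.8 top [430.6  86.8] [41.2  1.2] 2.5 circ [430.7  86.2] mean [428.   86.6 528.2]
row [-0.762 -0.125 -0.026] [-0.001  0.004  0.167] rows>= 3.5 j6 -116.0
row [ 0.75  -2.138 -0.181] [-0.001  0.004  0.167] rows>= 9.1 j6 -116.0
```

```bash
python3 -m pendant '[[0.1,-0.25,-0.02,0,0,0.04,-1],[0.2,-0.5,-0.05,0,0,0.08,-1],[0.3,-0.75,-0.05,0,0,0.12,-1],[0.37,-1,-0.05,0,0,0.167,-1],[0.37,-1,-0.05,0,0,0.167,-1],[0.37,-1,-0.05,0,0,0.167,-1]]'
python3 - <<'E'
from h import *
im,P=measure('top',['turtle_mid']); 
go([.60,-.31,.29],90)
E
```

```text
time_s: 7.3
position: [0.5092, -0.0673, 0.2668]
tcp_rot: [[-1.0, 0.002, -0.001], [0.002, 1.0, 0.001], [0.001, 0.001, -1.0]]
force: [0.6, 0.3, -0.4]
opening: 1.0
grasp_force: 0.0
turtle_mid 0.75 (174, 198, 201, 233) ztop 0.0633 all [479. 153.] [97. 77.] 1.2 top [476.  147.9] [49.4 45.2] 64.8 circ [481.1 146.3] mean [474.6 145.4  60.2]
row [-0.459 -1.228 -0.119] [ 0.001 -0.001  0.   ] rows>= 5.3 j6 -109.8
```

```bash
python3 -m pendant '[[-0.46,-1,-0.12,0,0,0,-1],[-0.46,-1,-0.12,0,0,0,-1],[-0.46,-1,-0.12,0,0,0,-1],[-0.46,-1,-0.12,0,0,0,-1],[-0.46,-1,-0.12,0,0,0,-1],[-0.46,-1,-0.12,0,0,0,-1],[-0.46,-1,-0.12,0,0,0,-1]]'
python3 - <<'E'
from h import *
im,P=measure('wrist',['jar_mid','stamp_handle']); save('w4.png',im); np.savez('w4.npz',im=im,P=P)
go([.60,-.35,.19],90)
E
```

```text
time_s: 8.1
position: [0.6006, -0.2627, 0.291]
tcp_rot: [[-1.0, -0.003, -0.003], [-0.003, 1.0, 0.003], [0.003, 0.003, -1.0]]
force: [-0.2, -0.3, -0.7]
opening: 1.0
grasp_force: 0.0
stamp_handle 0.9 (36, 0, 109, 37) ztop 0.0347 all [ 430. -456.] [27. 59.] 2.1 top [ 424.8 -454.6] [ 5.  18.1] 9.1 circ [ 422.3 -455. ] mean [ 425.  -452.8   34.1]
stamp_handle 0.88 (237, 71, 299, 134) ztop 0.0735 all [ 520. -254.] [59. 59.] 45.7 top [ 519.5 -254. ] [25.2 25.5] 0.1 circ [ 519.6 -254.3] mean [ 519.7 -254.4   71.1]
row [ 0.003 -0.438  0.507] [ 0.001 -0.001  0.001] rows>= 2.7 j6 -123.6
```

View pics/w4.png

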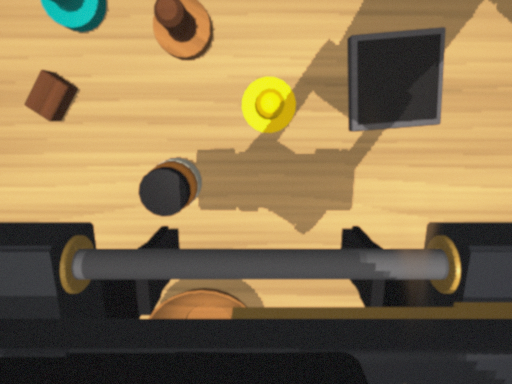

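This view shows the jar cap at (165,190), brown stamp at (180,25), yellow look-alike at (269,104), turquoise at (73,5), block at (50,95) and pad at (397,79). An unlisted tan round thing sits behind, at (205,300). I'll locate the jar, the stamp and that extra thing by depth.

```bash
python3 - <<'E'
from h import *
D=np.load('w4.npz');P=D['P'];A=np.load('top1.npz')['P']
def circ(n,P,c,r,z0,z1):
    m=(np.hypot(P[...,0]-c[0],P[...,1]-c[1])<r)&(P[...,2]>z0)&(P[...,2]<z1); Q=(P[m][:,:2]*1000).astype(np.float32)
    if len(Q)>5: print(n,len(Q),np.round(cv2.minEnclosingCircle(Q)[0],1),round(cv2.minEnclosingCircle(Q)[1],1),'mean',np.round(Q.mean(0),1))
for n,X in [('w',P),('t',A)]:
    circ(n+' jartop',X,(.603,-.348),.05,.06,.082)
    circ(n+' stamptop',X,(.442,-.333),.045,.065,.085)
    circ(n+' stampdisc',X,(.442,-.333),.05,.012,.028)
    circ(n+' redpot',X,(.59,.307),.05,.06,.082)
    circ(n+' pad',X,(.494,-.114),.08,.011,.025)
m=(A[...,2]>.012)&(A[...,2]<.2)&(A[...,0]>.3)
k,l,s,_=cv2.connectedComponentsWithStats(m.astype(np.uint8))
for i in range(1,k):
    if s[i,4]>25: Q=A[l==i]; print(s[i],np.round(np.median(Q,0),3),np.round(np.ptp(Q,0),3))
E
```

```text
w jartop 1941 [ 606.2 -360.4] 24.9 mean [ 605.1 -359.5]
w stamptop 725 [ 442.1 -344. ] 13.4 mean [ 444.5 -342.9]
w stampdisc 1823 [ 442.3 -344.3] 29.8 mean [ 448.5 -339.4]
w pad 8930 [ 493.3 -115.6] 69.7 mean [ 492.6 -116.8]
t jartop 241 [ 605.9 -357.9] 25.2 mean [ 605.9 -356.4]
t stamptop 70 [ 442.7 -340.8] 12.8 mean [ 442.  -339.8]
t stampdisc 221 [ 443.2 -341.7] 30.3 mean [ 441.9 -335.1]
t redpot 133 [589.  303.3] 30.3 mean [588.8 303.5]
t pad 1114 [ 495.1 -113. ] 69.8 mean [ 494.3 -112.1]
[    0    35   174    94 12641] [0.835 0.367 0.137] [0.213 0.43  0.188]
[ 395   65   60   55 2560] [ 0.825 -0.545  0.083] [0.124 0.124 0.163]
[ 323   82   49   48 1372] [ 0.822 -0.346  0.029] [0.149 0.148 0.043]
[ 224   99   48   30 1017] [ 0.769 -0.029  0.068] [0.082 0.141 0.052]
[ 85 150  29  24 425] [0.639 0.407 0.05 ] [0.059 0.061 0.063]
[   0  157   18  105 1596] [0.499 0.667 0.032] [0.301 0.057 0.027]
[348 159  24  21 380] [ 0.602 -0.349  0.069] [0.053 0.052 0.064]
[121 167  27  24 348] [0.589 0.304 0.052] [0.057 0.06  0.063]
[ 466  183   46   74 3167] [ 0.45  -0.733  0.041] [0.221 0.142 0.035]
[ 260  191   37   37 1109] [ 0.494 -0.112  0.019] [0.106 0.105 0.013]
[314 190  20  20 316] [ 0.517 -0.245  0.023] [0.057 0.057 0.066]
[ 65 193  39  38 859] [0.499 0.462 0.028] [0.106 0.109 0.038]
[395 193  17  17 176] [ 0.511 -0.489  0.023] [0.049 0.048 0.016]
[ 170  198   40   40 1177] [0.473 0.145 0.025] [0.113 0.114 0.02 ]
[122 211  24  28 411] [0.454 0.309 0.031] [0.078 0.068 0.032]
[345 215  21  20 327] [ 0.442 -0.334  0.023] [0.057 0.057 0.065]
[383 224  23  20 350] [ 0.414 -0.445  0.023] [0.056 0.053 0.067]
[325 255  54  20 574] [ 0.319 -0.336  0.014] [0.053 0.155 0.009]
```

```bash
python3 - <<'E'
from h import *
go([.606,-.3595,.17],90);go([.606,-.3595,.093],90)
E
python3 -m pendant '[[-0.03,-0.48,0.1,0,0,0,-1],[-0.03,-0.48,0.3,0,0,0,-1],[-0.03,-0.48,0.6,0,0,0,-1],[-0.03,-0.48,0.6,0,0,0,-1],[-0.03,-0.48,0.6,0,0,0,-1]]'
python3 - <<'E'
from h import *
go([.606,-.3595,.093],90)
E
```

```text
row [-0.027 -0.486  0.607] [ 0.001 -0.001  0.001] rows>= 3.1 j6 -123.6
row [-0.028 -0.486  0.992] [ 0.001 -0.001  0.001] rows>= 4.4 j6 -123.6
time_s: 8.75
position: [0.6045, -0.3587, 0.167]
tcp_rot: [[-1.0, -0.001, -0.008], [-0.001, 1.0, 0.007], [0.008, 0.007, -1.0]]
force: [-0.4, 0.3, -0.1]
opening: 0.997
grasp_force: 0.0
row [-0.011 -0.007  0.37 ] [ 0.002 -0.003  0.   ] rows>= 1.5 j6 -129.8
```

```bash
python3 -m pendant '[[-0.007,-0.006,0.2,0.002,-0.002,0,-1],[-0.007,-0.006,0.37,0.002,-0.002,0,-1],[-0.007,-0.006,0.37,0.002,-0.002,0,-1],[-0.007,-0.006,0.37,0.002,-0.002,0,1],[-0.007,-0.006,0.37,0.002,-0.002,0,1],[-0.007,-0.006,0.37,0.002,-0.002,0,1],[-0.007,-0.006,0.37,0.002,-0.002,0,1],[-0.007,-0.006,0.37,0.002,-0.002,0,1]]'
```

```text
time_s: 9.55
position: [0.6089, -0.3624, 0.0993]
tcp_rot: [[-1.0, -0.0, 0.008], [-0.0, 1.0, -0.007], [-0.008, -0.007, -1.0]]
force: [0.6, 0.8, 7.2]
opening: 0.632
grasp_force: 20.2
```

```bash
python3 -m pendant '[[0,0,0,0,0,0,1],[0,0,-0.15,0,0,0,1],[0,0,-0.35,0,0,0,1],[0,0,-0.55,0,0,0,1],[0,0,-0.6,0,0,0,1],[0,0,-0.6,0,0,0,1]]'
python3 - <<'E'
from h import *
go([.4833,.0152,.215],90)
E
```

```text
time_s: 10.15
position: [0.6084, -0.3625, 0.22]
tcp_rot: [[-1.0, -0.0, 0.009], [-0.001, 1.0, -0.009], [-0.009, -0.009, -1.0]]
force: [-0.2, -0.5, -2.7]
opening: 0.624
grasp_force: 30.0
row [0.625 1.889 0.002] [-0.003  0.003  0.   ] rows>= 8.0 j6 -129.8
```

```bash
python3 -m pendant '[[0.06,0.17,0,0,0,0,1],[0.14,0.4,0,0,0,0,1],[0.22,0.64,0,-0.003,0.003,0,1],[0.3,0.87,0,-0.003,0.003,0,1],[0.33,0.97,0,-0.003,0.003,0,1],[0.33,0.97,0,-0.003,0.003,0,1]]'
python3 - <<'E'
from h import *
go([.4833,.0152,.215],90)
E
```

```text
time_s: 10.75
position: [0.5383, -0.1634, 0.2137]
tcp_rot: [[-1.0, -0.004, -0.011], [-0.004, 1.0, 0.008], [0.011, 0.008, -1.0]]
force: [0.7, -0.5, -1.8]
opening: 0.629
grasp_force: 30.0
row [0.272 0.894 0.004] [ 0.003 -0.004  0.001] rows>= 3.7 j6 -118.6
```

```bash
python3 -m pendant '[[0.05,0.2,0,0,0,0,1],[0.13,0.43,0,0.0015,-0.0015,0,1],[0.2,0.66,0,0.0015,-0.0015,0,1],[0.25,0.83,0,0.0015,-0.0015,0,1],[0.27,0.895,0,0.0015,-0.0015,0,1],[0.27,0.895,0,0.0015,-0.0015,0,1],[0.27,0.895,0,0.0015,-0.0015,0,1]]'
python3 - <<'E'
from h import *
go([.4833,.0152,.11],90)
im,P=cloud('wrist'); save('w5.png',im[:260]);np.savez('w5.npz',im=im,P=P)
E
```

```text
time_s: 11.45
position: [0.4889, 0.0099, 0.2167]
tcp_rot: [[-1.0, -0.0, 0.003], [-0.0, 1.0, -0.003], [-0.003, -0.003, -1.0]]
force: [0.7, -0.2, -1.6]
opening: 0.631
grasp_force: 30.0
row [0.029 0.028 0.534] [-0.001  0.001  0.   ] rows>= 2.1 j6 -101.8
```

View pics/w5.png

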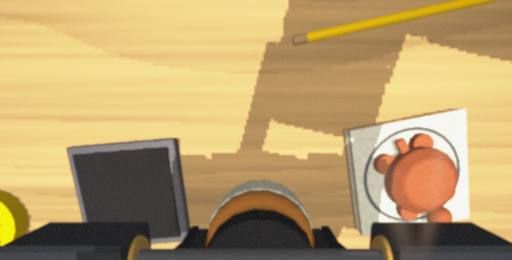

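```bash
python3 -m pendant '[[0.016,0.028,0.13,-0.001,0.001,0,1],[0.016,0.028,0.3,-0.001,0.001,0,1],[0.016,0.028,0.45,-0.001,0.001,0,1],[0.016,0.028,0.54,-0.001,0.001,0,1],[0.016,0.028,0.54,-0.001,0.001,0,1],[0.016,0.028,0.54,-0.001,0.001,0,1]]'
```

```text
time_s: 12.1
position: [0.4855, 0.0153, 0.109]
tcp_rot: [[-1.0, 0.001, -0.001], [0.001, 1.0, 0.001], [0.001, 0.001, -1.0]]
force: [-0.8, 0.0, -1.3]
opening: 0.632
grasp_force: 30.0
```

Now feel for the table from about 0.099, where it was grasped, plus margin.

```bash
python3 -m pendant '[[0,0,0.02,0,0,0,1],[0,0,0.035,0,0,0,1],[0,0,0.045,0,0,0,1],[0,0,0.045,0,0,0,1]]'
```

```text
time_s: 12.5
position: [0.4846, 0.0167, 0.1003]
tcp_rot: [[-1.0, -0.001, -0.001], [-0.001, 1.0, 0.001], [0.001, 0.001, -1.0]]
force: [0.6, -0.8, -2.0]
opening: 0.63
grasp_force: 30.0
```

```bash
python3 -m pendant '[[0,0,0.008,0,0,0,1],[0,0,0.008,0,0,0,1]]'
```

```text
time_s: 12.7
position: [0.4846, 0.0167, 0.0994]
tcp_rot: [[-1.0, -0.001, -0.001], [-0.001, 1.0, 0.001], [0.001, 0.001, -1.0]]
force: [-1.5, 0.2, 4.8]
opening: 0.632
grasp_force: 30.0
```

```bash
python3 -m pendant '[[0,0,-0.003,0,0,0,-1],[0,0,-0.003,0,0,0,-1],[0,0,-0.003,0,0,0,-1],[0,0,-0.1,0,0,0,-1],[0,0,-0.35,0,0,0,-1],[0,0,-0.6,0,0,0,-1],[0,0,-0.85,0,0,0,-1],[0,0,-0.85,0,0,0,-1]]'
python3 - <<'E'
from h import *
go([.59,.24,.30],90)
E
```

```text
time_s: 13.5
position: [0.4884, 0.0158, 0.2747]
tcp_rot: [[-1.0, -0.001, 0.013], [-0.001, 1.0, -0.001], [-0.013, -0.001, -1.0]]
force: [0.5, -0.1, -0.4]
opening: 0.999
grasp_force: 0.0
row [-0.511  1.12  -0.121] [-0.     0.004  0.   ] rows>= 4.9 j6 -101.4
```

```bash
python3 -m pendant '[[-0.5,1,-0.12,0,0.002,0,-1],[-0.5,1,-0.12,0,0.002,0,-1],[-0.5,1,-0.12,0,0.002,0,-1],[-0.5,1,-0.12,0,0.002,0,-1],[-0.5,1,-0.12,0,0.002,0,-1],[-0.5,1,-0.12,0,0.002,0,-1],[-0.5,1,-0.12,0,0.002,0,-1]]'
python3 - <<'E'
from h import *
im,P=cloud('wrist'); save('w6.png',im);np.savez('w6.npz',im=im,P=P)
def circ(n,P,c,r,z0,z1):
    m=(np.hypot(P[...,0]-c[0],P[...,1]-c[1])<r)&(P[...,2]>z0)&(P[...,2]<z1); Q=(P[m][:,:2]*1000).astype(np.float32)
    if len(Q)>5: print(n,len(Q),np.round(cv2.minEnclosingCircle(Q)[0],1),round(cv2.minEnclosingCircle(Q)[1],1),'mean',np.round(Q.mean(0),1))
circ('pot',P,(.589,.304),.05,.06,.082)
circ('turtle',P,(.473,.145),.05,.045,.08)
im,P=cloud('top')
circ('jar',P,(.483,.016),.05,.06,.082)
circ('turtle',P,(.473,.145),.05,.045,.08)
go([.589,.304,.17],90)
E
```

```text
time_s: 14.2
position: [0.5839, 0.2165, 0.2911]
tcp_rot: [[-1.0, -0.002, -0.011], [-0.002, 1.0, 0.0], [0.011, 0.0, -1.0]]
force: [-0.6, -0.6, 0.7]
opening: 1.002
grasp_force: 0.0
pot 924 [587.3 301. ] 29.9 mean [587.3 302. ]
turtle 2905 [481.2 149.2] 37.1 mean [476.7 147.4]
jar 244 [481.6  18. ] 24.5 mean [481.5  18.1]
turtle 333 [483.2 148.9] 36.9 mean [476.8 146.3]
row [-0.033  0.443  0.608] [ 0.    -0.003 -0.   ] rows>= 3.0 j6 -80.1
```

View pics/w6.png

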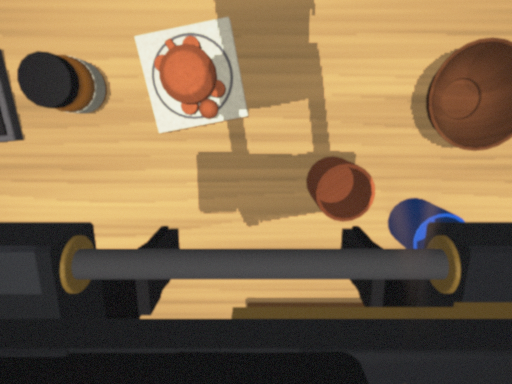

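```bash
python3 -m pendant '[[-0.025,0.43,0.05,0,0,0,-1],[-0.025,0.43,0.3,0,-0.0015,0,-1],[-0.025,0.43,0.6,0,-0.0015,0,-1],[-0.025,0.43,0.6,0,-0.0015,0,-1],[-0.025,0.43,0.6,0,-0.0015,0,-1]]'
python3 - <<'E'
from h import *
go([.588,.302,.096],90)
E
```

```text
time_s: 14.8
position: [0.5856, 0.3007, 0.1681]
tcp_rot: [[-1.0, 0.0, -0.013], [0.0, 1.0, -0.002], [0.013, -0.002, -1.0]]
force: [-0.1, -1.0, -0.6]
opening: 1.002
grasp_force: 0.0
row [-0.017  0.007  0.36 ] [-0.001 -0.004 -0.   ] rows>= 1.4 j6 -72.6
```

```bash
python3 -m pendant '[[-0.01,0.006,0.18,-0.001,-0.002,0,-1],[-0.01,0.006,0.36,-0.001,-0.002,0,-1],[-0.01,0.006,0.36,-0.001,-0.002,0,-1],[-0.01,0.006,0.36,-0.001,-0.002,0,1],[-0.01,0.006,0.36,-0.001,-0.002,0,1],[-0.01,0.006,0.36,-0.001,-0.002,0,1],[-0.01,0.006,0.36,-0.001,-0.002,0,1],[-0.01,0.006,0.36,-0.001,-0.002,0,1]]'
```

```text
time_s: 15.6
position: [0.5912, 0.304, 0.1024]
tcp_rot: [[-1.0, -0.001, 0.005], [-0.001, 1.0, 0.005], [-0.005, 0.005, -1.0]]
force: [-0.9, 0.2, 3.9]
opening: 0.67
grasp_force: 29.9
```

```bash
python3 -m pendant '[[0,0,0,0,0,0,1],[0,0,-0.15,0,0,0,1],[0,0,-0.35,0,0,0,1],[0,0,-0.45,0,0,0,1],[0,0,-0.45,0,0,0,1],[0,0,-0.45,0,0,0,1]]'
python3 - <<'E'
from h import *
go([.581,.165,.185],90)
E
```

```text
time_s: 16.2
position: [0.5897, 0.3034, 0.1903]
tcp_rot: [[-1.0, -0.001, 0.002], [-0.001, 1.0, 0.005], [-0.002, 0.005, -1.0]]
force: [-0.3, -0.5, -2.4]
opening: 0.672
grasp_force: 29.8
row [ 0.044 -0.692  0.023] [0.001 0.001 0.   ] rows>= 2.8 j6 -72.6
```

```bash
python3 -m pendant '[[0.01,-0.15,0,0,0,0,1],[0.02,-0.35,0,0,0,0,1],[0.03,-0.55,0,0,0,0,1],[0.031,-0.66,0.02,0,0,0,1],[0.031,-0.692,0.02,0,0,0,1],[0.031,-0.692,0.02,0,0,0,1],[0.031,-0.692,0.02,0,0,0,1]]'
python3 - <<'E'
from h import *
go([.5835,.165,.108],90)
E
```

```text
time_s: 16.9
position: [0.5839, 0.166, 0.1853]
tcp_rot: [[-1.0, -0.001, 0.002], [-0.001, 1.0, 0.005], [-0.002, 0.005, -1.0]]
force: [-0.8, 0.5, -1.4]
opening: 0.672
grasp_force: 29.8
row [ 0.003 -0.007  0.387] [0.002 0.001 0.   ] rows>= 1.5 j6 -85.0
```

```bash
python3 -m pendant '[[0.003,-0.006,0.12,0,0,0,1],[0.003,-0.006,0.26,0,0,0,1],[0.003,-0.006,0.35,0,0,0,1],[0.003,-0.006,0.38,0,0,0,1],[0.003,-0.006,0.395,0,0,0,1],[0.003,-0.006,0.405,0,0,0,1],[0.003,-0.006,0.405,0,0,0,1]]'
```

```text
time_s: 17.6
position: [0.5843, 0.1647, 0.1058]
tcp_rot: [[-1.0, -0.001, 0.005], [-0.001, 1.0, 0.005], [-0.005, 0.005, -1.0]]
force: [-0.2, 0.4, -1.8]
opening: 0.665
grasp_force: 29.8
```

```bash
python3 -m pendant '[[0,0,0.01,0,0,0,1],[0,0,0.01,0,0,0,1],[0,0,0.01,0,0,0,1]]'
```

```text
time_s: 17.9
position: [0.584, 0.1642, 0.1035]
tcp_rot: [[-1.0, -0.0, 0.004], [-0.0, 1.0, 0.005], [-0.004, 0.005, -1.0]]
force: [0.2, -0.5, -1.0]
opening: 0.672
grasp_force: 29.8
```

```bash
python3 -m pendant '[[0,0,0.007,0,0,0,1],[0,0,0.007,0,0,0,1]]'
```

```text
time_s: 18.1
position: [0.584, 0.1642, 0.1024]
tcp_rot: [[-1.0, -0.0, 0.004], [-0.0, 1.0, 0.005], [-0.004, 0.005, -1.0]]
force: [-1.5, -0.7, 3.8]
opening: 0.668
grasp_force: 29.8
```

```bash
python3 -m pendant '[[0,0,-0.002,0,0,0,-1],[0,0,-0.002,0,0,0,-1],[0,0,-0.002,0,0,0,-1],[0,0,-0.1,0,0,0,-1],[0,0,-0.35,0,0,0,-1],[0,0,-0.6,0,0,0,-1],[0,0,-0.75,0,0,0,-1],[0,0,-0.75,0,0,0,-1]]'
python3 - <<'E'
from h import *
go([.50,-.2,.26],90)
E
```

```text
time_s: 18.9
position: [0.5861, 0.1639, 0.2571]
tcp_rot: [[-1.0, -0.001, 0.014], [-0.001, 1.0, 0.006], [-0.014, 0.006, -1.0]]
force: [0.2, 0.8, -0.3]
opening: 1.001
grasp_force: 0.0
row [ 0.431 -1.819 -0.031] [0.002 0.005 0.   ] rows>= 7.5 j6 -85.2
```

```bash
python3 -m pendant '[[0.25,-1,-0.03,0.001,0.002,0,-1],[0.25,-1,-0.03,0.001,0.002,0,-1],[0.25,-1,-0.03,0.001,0.002,0,-1],[0.25,-1,-0.03,0.001,0.002,0,-1],[0.25,-1,-0.03,0.001,0.002,0,-1],[0.25,-1,-0.03,0.001,0.002,0,-1]]'
python3 - <<'E'
from h import *
go([.45,-.24,.26],90)
E
```

```text
time_s: 19.5
position: [0.5327, -0.0378, 0.2556]
tcp_rot: [[-1.0, 0.003, -0.005], [0.003, 1.0, 0.003], [0.005, 0.003, -1.0]]
force: [0.5, 0.5, 0.0]
opening: 0.998
grasp_force: 0.0
row [ 0.41  -1.013 -0.022] [ 0.001 -0.002 -0.001] rows>= 4.4 j6 -105.9
```

```bash
python3 -m pendant '[[0.4,-1,-0.02,0,0,0,-1],[0.4,-1,-0.02,0,0,0,-1],[0.4,-1,-0.02,0,0,0,-1],[0.4,-1,-0.02,0,0,0,-1],[0.4,-1,-0.02,0,0,0,-1],[0.4,-1,-0.02,0,0,0,-1],[0.4,-1,-0.02,0,0,0,-1]]'
python3 - <<'E'
from h import *
def circ(n,P,c,r,z0,z1):
    m=(np.hypot(P[...,0]-c[0],P[...,1]-c[1])<r)&(P[...,2]>z0)&(P[...,2]<z1); Q=(P[m][:,:2]*1000).astype(np.float32)
    if len(Q)>5: print(n,len(Q),np.round(cv2.minEnclosingCircle(Q)[0],1),round(cv2.minEnclosingCircle(Q)[1],1),'mean',np.round(Q.mean(0),1))
im,P=cloud('wrist'); save('w7.png',im[:260])
circ('stamp w',P,(.4425,-.343),.045,.065,.085)
im,P=cloud('top'); 
circ('jar',P,(.483,.016),.05,.06,.082)
circ('pot',P,(.581,.165),.05,.055,.082)
circ('turtle',P,(.473,.145),.05,.045,.08)
c=np.array([.4727,.1447])*1000; print('rel targets: pot 581,165; jar 483,15; turtle',c)
go([.4425,-.343,.19],90)
E
```

```text
time_s: 20.2
position: [0.454, -0.2347, 0.26]
tcp_rot: [[-1.0, -0.001, -0.004], [-0.001, 1.0, 0.004], [0.004, 0.004, -1.0]]
force: [0.2, -0.5, -0.2]
opening: 0.996
grasp_force: 0.0
stamp w 691 [ 442. -344.] 13.6 mean [ 440.6 -342.3]
jar 243 [482.   18.2] 24.7 mean [481.4  18.1]
pot 131 [580.4 165.4] 29.7 mean [580.2 165.6]
turtle 334 [482.  150.6] 37.4 mean [476.7 146.5]
rel targets: pot 581,165; jar 483,15; turtle [472.7 144.7]
row [ 0.058 -0.545  0.35 ] [ 0.001 -0.001  0.001] rows>= 2.6 j6 -130.0
```

View pics/w7.png

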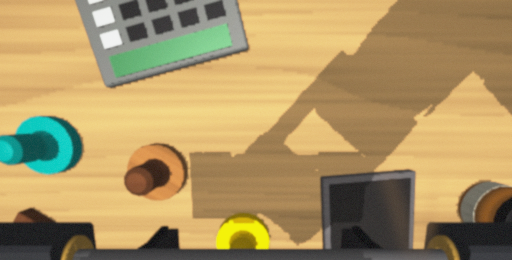

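The brown stamp's handle is at (140,178), clear of turquoise (40,145) and yellow (243,240). The placed items check out in the top view. I'll approach the stamp.

```bash
python3 -m pendant '[[0.055,-0.545,0.05,0,0,0,-1],[0.055,-0.545,0.2,0,0,0,-1],[0.055,-0.545,0.35,0,0,0,-1],[0.055,-0.545,0.35,0,0,0,-1],[0.055,-0.545,0.35,0,0,0,-1]]'
python3 - <<'E'
from h import *
go([.4423,-.3438,.103],90)
E
```

```text
time_s: 20.8
position: [0.4425, -0.3433, 0.1896]
tcp_rot: [[-1.0, -0.002, -0.005], [-0.002, 1.0, 0.005], [0.005, 0.005, -1.0]]
force: [-0.2, -0.2, 0.3]
opening: 0.997
grasp_force: 0.0
row [-0.001 -0.004  0.433] [ 0.002 -0.002  0.001] rows>= 1.7 j6 -139.3
```

```bash
python3 -m pendant '[[0,-0.003,0.2,0.001,-0.001,0,-1],[0,-0.003,0.43,0.001,-0.001,0,-1],[0,-0.003,0.43,0.001,-0.001,0,-1],[0,-0.003,0.43,0.001,-0.001,0,1],[0,-0.003,0.43,0.001,-0.001,0,1],[0,-0.003,0.43,0.001,-0.001,0,1],[0,-0.003,0.43,0.001,-0.001,0,1],[0,-0.003,0.43,0.001,-0.001,0,1]]'
```

```text
time_s: 21.6
position: [0.4425, -0.3464, 0.106]
tcp_rot: [[-1.0, -0.0, 0.002], [-0.0, 1.0, -0.004], [-0.002, -0.004, -1.0]]
force: [-0.7, -0.5, -0.3]
opening: 0.63
grasp_force: 0.0
```

```bash
python3 -m pendant '[[0,0,0,0,0,0,1],[0,0,0,0,0,0,1],[0,0,0,0,0,0,1]]'
```

```text
time_s: 21.9
position: [0.442, -0.3459, 0.1044]
tcp_rot: [[-1.0, -0.0, -0.0], [-0.0, 1.0, -0.001], [0.0, -0.001, -1.0]]
force: [-0.3, 0.9, 0.2]
opening: 0.359
grasp_force: 0.2
```

```bash
python3 -m pendant '[[0,0,0,0,0,0,1],[0,0,0,0,0,0,1],[0,0,0,0,0,0,1]]'
```

```text
time_s: 22.2
position: [0.4419, -0.3457, 0.1043]
tcp_rot: [[-1.0, -0.0, -0.0], [-0.0, 1.0, -0.001], [0.0, -0.001, -1.0]]
force: [0.1, 0.3, 0.5]
opening: 0.294
grasp_force: 30.0
```

```bash
python3 -m pendant '[[0,0,-0.15,0,0,0,1],[0,0,-0.35,0,0,0,1],[0,0,-0.5,0,0,0,1],[0,0,-0.55,0,0,0,1],[0,0,-0.55,0,0,0,1],[0,0,-0.55,0,0,0,1]]'
python3 - <<'E'
from h import *
go([.494,-.114,.21],90)
E
```

```text
time_s: 22.8
position: [0.4415, -0.3451, 0.2131]
tcp_rot: [[-1.0, -0.0, -0.002], [-0.0, 1.0, 0.0], [0.002, 0.0, -1.0]]
force: [0.0, 0.1, -1.3]
opening: 0.301
grasp_force: 30.0
row [-0.263  1.155  0.016] [ 0. -0.  0.] rows>= 4.7 j6 -139.4
```

```bash
python3 -m pendant '[[-0.04,0.17,0,0,0,0,1],[-0.09,0.4,0,0,0,0,1],[-0.14,0.63,0,0,0,0,1],[-0.18,0.83,0,0,0,0,1],[-0.22,1,0,0,0,0,1],[-0.22,1,0,0,0,0,1]]'
python3 - <<'E'
from h import *
go([.494,-.1145,.19],90)
E
```

```text
time_s: 23.4
position: [0.4846, -0.1409, 0.2119]
tcp_rot: [[-1.0, -0.005, -0.006], [-0.005, 1.0, 0.003], [0.006, 0.003, -1.0]]
force: [-0.4, -0.5, -1.1]
opening: 0.297
grasp_force: 30.0
row [-0.048  0.132  0.109] [ 0.001 -0.002  0.002] rows>= 0.7 j6 -119.2
```

```bash
python3 -m pendant '[[-0.02,0.06,0.05,0,-0.001,0.001,1],[-0.045,0.12,0.1,0,-0.001,0.001,1],[-0.045,0.12,0.2,0,-0.001,0.001,1],[-0.045,0.12,0.3,0,-0.001,0.001,1],[-0.045,0.12,0.3,0,-0.001,0.001,1]]'
python3 - <<'E'
from h import *
go([.494,-.1145,.125],90)
im,P=cloud('wrist'); save('w8.png',im[:300])
m=(P[...,2]>.01)&(P[...,2]<.026)&(np.abs(P[...,0]-.494)<.08)&(np.abs(P[...,1]+.114)<.08)
print([np.round(x,1) for x in cv2.minAreaRect((P[m][:,:2]*1000).astype(np.float32))])
E
```

```text
time_s: 23.9
position: [0.4933, -0.1212, 0.1507]
tcp_rot: [[-1.0, 0.004, -0.003], [0.004, 1.0, 0.002], [0.003, 0.002, -1.0]]
force: [-1.3, 0.5, -1.7]
opening: 0.297
grasp_force: 30.0
row [-0.004  0.033  0.129] [ 0.001 -0.001 -0.001] rows>= 0.5 j6 -116.2
[array([ 483.8, -115.8]), array([ 80.3, 100.3]), np.float64(4.5)]
```

View pics/w8.png

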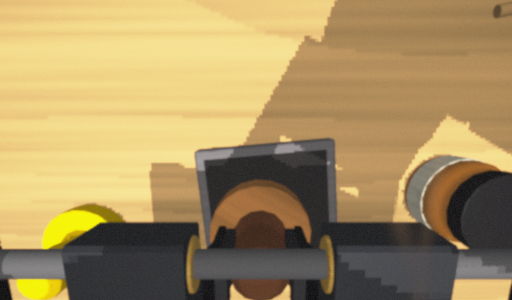

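The stamp is held upright over the pad, whose near edge runs (200,152)–(332,143). The jar and yellow stamp are both below the gripper body. Lowering now.

```bash
python3 -m pendant '[[-0.003,0.03,0.03,0,0,-0.001,1],[-0.003,0.03,0.08,0,0,-0.001,1],[-0.003,0.03,0.11,0,0,-0.001,1],[-0.003,0.03,0.125,0,0,-0.001,1],[-0.003,0.03,0.125,0,0,-0.001,1],[-0.003,0.03,0.125,0,0,-0.001,1]]'
```

```text
time_s: 24.55
position: [0.4958, -0.1159, 0.1291]
tcp_rot: [[-1.0, -0.0, 0.003], [-0.0, 1.0, -0.002], [-0.003, -0.002, -1.0]]
force: [-0.4, -0.2, -0.5]
opening: 0.301
grasp_force: 30.0
```

```bash
python3 -m pendant '[[0.006,0.004,0.012,0,0,0,1],[0.006,0.004,0.024,0,0,0,1],[0.006,0.004,0.03,0,0,0,1],[0.006,0.004,0.03,0,0,0,1]]'
```

```text
time_s: 24.95
position: [0.4944, -0.115, 0.1229]
tcp_rot: [[-1.0, -0.0, 0.003], [-0.0, 1.0, -0.001], [-0.003, -0.001, -1.0]]
force: [-0.2, 0.5, -1.1]
opening: 0.294
grasp_force: 30.0
```

```bash
python3 -m pendant '[[0,0,0.006,0,0,0,1],[0,0,0.006,0,0,0,1]]'
```

```text
time_s: 25.15
position: [0.4947, -0.1151, 0.1223]
tcp_rot: [[-1.0, -0.0, 0.004], [-0.0, 1.0, -0.002], [-0.004, -0.002, -1.0]]
force: [-1.1, 0.4, 3.3]
opening: 0.293
grasp_force: 30.0
```

```bash
python3 -m pendant '[[0,0,-0.002,0,0,0,-1],[0,0,-0.002,0,0,0,-1],[0,0,-0.002,0,0,0,-1],[0,0,-0.002,0,0,0,-1],[0,0,-0.1,0,0,0,-1],[0,0,-0.35,0,0,0,-1],[0,0,-0.6,0,0,0,-1],[0,0,-0.8,0,0,0,-1]]'
python3 -m pendant '[[0.3,-0.2,-0.2,0,0,0,-1],[0.4,-0.4,-0.3,0,0,0,-1],[0.4,-0.6,-0.3,0,0,0,-1],[0.4,-0.8,-0.3,0,0,0,-1],[0.4,-0.9,-0.3,0,0,0,-1],[0.4,-0.9,-0.3,0,0,0,-1],[0.4,-0.9,-0.3,0,0,0,-1]]'
python3 - <<'E'
from h import *
im,P=cloud('top'); save('t9.png',cv2.resize(im[110:260,55:420],None,fx=2.19,fy=2.19,interpolation=cv2.INTER_CUBIC))
def circ(n,P,c,r,z0,z1):
    m=(np.hypot(P[...,0]-c[0],P[...,1]-c[1])<r)&(P[...,2]>z0)&(P[...,2]<z1); Q=(P[m][:,:2]*1000).astype(np.float32)
    if len(Q)>5: print(n,len(Q),np.round(cv2.minEnclosingCircle(Q)[0],1),round(cv2.minEnclosingCircle(Q)[1],1),'mean',np.round(Q.mean(0),1),P[m][:,2].max())
circ('stamp',P,(.494,-.114),.05,.08,.11);circ('jar',P,(.483,.016),.05,.06,.082)
circ('pot',P,(.581,.165),.05,.055,.082);circ('turtle',P,(.473,.145),.05,.055,.08)
E
```

```text
time_s: 25.95
position: [0.4941, -0.1148, 0.2842]
tcp_rot: [[-1.0, -0.0, 0.005], [-0.0, 1.0, -0.002], [-0.005, -0.002, -1.0]]
force: [1.0, -1.0, 0.1]
opening: 0.936
grasp_force: 0.0
time_s: 26.65
position: [0.4133, -0.2943, 0.3414]
tcp_rot: [[-1.0, 0.001, 0.002], [0.001, 1.0, 0.0], [-0.002, 0.0, -1.0]]
force: [1.0, 0.5, 0.4]
opening: 0.997
grasp_force: 0.0
stamp 73 [ 495.4 -113.3] 13.1 mean [ 495.1 -113. ] 0.09649805811393841
jar 245 [481.6  18. ] 24.5 mean [481.5  18.1] 0.07569425653355477
pot 132 [580.4 165.4] 29.7 mean [580.6 165.9] 0.07402482701672497
turtle 213 [482.3 149. ] 32.3 mean [474.3 145.4] 0.06651143651323976
```

View pics/t9.png

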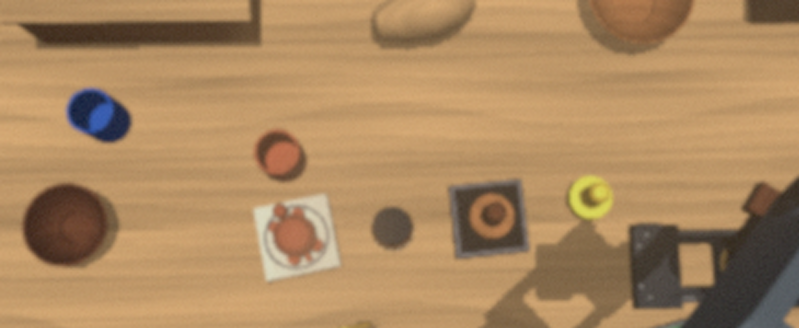

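The turtle is on the ring (294,237), the jar is midway (392,228), the pot is behind the stack (280,156), the stamp is centred on the pad (491,215), and the bowl and block have not been moved. I'm handing in the job.

```bash
python3 -c "
from rig import bot
print(bot.hand_in())"
```

```text
the job is handed in; nothing more can be done
None
```

I placed the turtle, jar, pot and stamp in that order and handed the job in at about 27 s; the last top-camera check put each within about 4 mm of its place, but the hand-in returned no verdict.

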